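Pin back the tension wheel of a gingerbread bag sealer

TASK

The worn band is off the bag sealer and a new one is to go on: take the locking pin with the round knob out of the tool block, set its nose in the notch of the sprung arm that carries the upper left wheel, swing the arm up the sloping deck with the pin until it stands over the hole, and push the pin fully home, square and with its shoulder down on the arm, so that the wheel stays locked back when you let go. Hold the arm against its spring all the while, never letting it fly back, and leave the other tools, the jar, the bottle and the gingerbread where they are.

Things in the scene. Friction and masses are not known exactly. Their poses are not given: they have to be found in the camera images.
- pin_knob (a point): Centre of the round knob of the loose steel locking pin (0.14 kg, round about its axis, 87 mm long in all). Knob: ribbed cylinder 30 mm across, 46 mm long, with a flat shoulder below. z axis: along the pin, nose to knob. It starts upright in one of the three sockets of the tool block, shoulder on the block's top, this point 73 mm above the table.
- pin_nose (a point): Tip of the pin's shank, on its axis, 64 mm from the knob's centre. The shank runs 41 mm from the shoulder to here, 12 mm across, its last 6 mm tapering to 6 mm. Axes as the knob. Lift the pin more than 41 mm to clear the block.
- toolblock: Fixed wooden block, 230 mm (x) by 70 mm (y), 50 mm high, right of the sealer; origin under its centre. Three sockets of 14 mm bore on its middle line, 75 mm apart along x, hold the pin, a T-handled key and a brush, in any order.
- lock_hole (a point): Centre of the mouth of the locking hole, flush in the top of the sealer's flat aluminium deck: bore 14 mm, 24 mm deep. z axis: square out of the deck, the line along which the pin goes in, leaning 30 degrees from vertical towards the robot; x: straight up the slope; y: level, to the left. Pushed home, the pin's nose is 22 mm below this point, its shoulder 19 mm above.
- deck: The sealer's fixed sloping deck, 300 mm up the slope by 520 mm wide, rising away from the robot at 30 degrees; origin on its top face near its middle, axes as the hole's. Heating and cooling bars up to 31 mm high run across its middle; they end about 50 mm down the slope from the notch at rest.
- notch (a point): Middle of the open notch in the forked tail of the tension arm, level with the arm's top face; moves with the arm. Two prongs, 11 mm wide and 14 mm thick (5 to 19 mm above the deck), leave a notch 18 mm wide and 40 mm deep, open to the right. At rest it lies 50 mm straight down the slope from the hole's axis (-x of the hole's axes); z axis square out of the deck.
- crank_pivot (a point): Pivot of the tension arm, on the deck's face, 90 mm left of the notch. The arm is a bell crank: forked tail to the right, wheel limb down the slope. Moving the pin's shank in the notch straight up the slope, from the rest notch to the hole, presses on the upper prong and turns the arm; the shank stays in the notch all the way.
- wheel_center (a point): Centre of the tension wheel, rubber-rimmed, 66 mm across, 18 mm thick, on the lower end of the arm at the deck's left, the upper of the two left wheels. It spins freely and swings inward as the arm is turned back.
- tension_arm (a joint): Angle of the tension arm: 0 rad at rest on its stop, growing as the tail goes up the slope, at most 0.80; about 0.52 when locked by the pin. A torsion spring always drives it back to 0: about 4 N at the notch at rest, about 7 N at the hole. If let go it flies back.
- tkey: T-handled key, upright in the tool block beside the pin: 80 mm black crossbar, 66 mm above the block. Origin on its axis at the top of the block. Not needed; leave it.
- brush: Flat brush, upright in the tool block beside the pin, bristles up, 64 mm above the block. Origin on its axis at the top of the block. Not needed; leave it.
- sprinkles: Glass jar with white lid, 64 mm across, 95 mm tall, standing beyond the tool block. Origin under its centre. Leave it.
- icing: White squeeze bottle, 54 mm across, 150 mm tall, standing at the near end of the tool block. Origin under its centre. Leave it.
- heart_a: Gingerbread heart, about 90 mm, 12 mm thick, lying near the robot, left. Origin under its centre. Leave it.
- heart_b: Gingerbread heart, about 90 mm, 12 mm thick, lying between the robot and the tool block. Origin under its centre. Leave it.
Things that resemble listed ones, but are neither listed nor needed, are in the scene too. Leave any green or pink look-alike of the part that bears pin_knob alone.

How it is judged:
By the outcome, as a careful person would: the job done as asked, in the order asked, and still so for the second after the job is handed in, with the robot touching nothing.
It also fails if it takes over 48 s, if anything falls off the work surface, if the arm or the gripper's body presses on something with over 40 N, if the wrist force passes 120 N, or if a joint passes its speed limit or range.

ROBOT

A 7-joint arm with a two-finger parallel gripper is mounted at the origin on the work surface. World frame = base frame: x ahead of the robot, y to its left, z up, the work surface at z = 0. Lengths are in mm, angles in rad, forces in N, time in s.
With the tool pointing down it reaches from about 400 to 875 mm from the base axis. Payload 4.4 kg.
Tool frame: the origin (TCP) lies at the very end of the fingers, on their centre line; the grasp point (between the pads) lies 19 mm behind it; y points along the fingers, z is the direction in which the jaws open and shut, and the axes are right-handed (so a half turn about y gives the same grasp; the last joint's range is limited). The gripper opens to 85 mm and grips with 20 to 120 N. Pads are 22 mm wide; open, the fingers measure 114 mm over their backs; the gripper's body (76 mm by 85 mm) begins 54 mm behind the grasp point. The pads swing forward as they close: fully open they stand 13 mm farther back than shut.
Start: joints at [1.036, 0.628, 0.038, 1.517, -0.027, 0.996, -0.02], TCP at [293.709, -579.873, 231.313] pointing down, gripper open.
Joint ranges: [-3.06, 3.06], [-0.37, 2.12], [-1.25, 1.32], [0.18, 2.47], [-1.1, 4.24], [0.23, 1.98], [-2.94, 2.94]. Speed limits (rad/s): [2.57, 2.57, 3.14, 3.14, 3.14, 3.14, 3.14].

INTERFACE

Orientations are given as [roll, pitch, yaw] about the fixed x, y, z axes, in that order (R = Rz(yaw) Ry(pitch) Rx(roll)).
In Python, from cell import * gives the robot as it stands.
- The arm moves only by the tool apply_moves, never from a script. Its argument "targets" is a list of rows, each a list of 6 numbers: the shift along the tool's x, y, z in units of 40 mm (1.0 is 40 mm), then the turn, a rotation vector about the tool's x, y, z in units of 8 degrees (1.0 is 8 degrees). A call has 1 to 12 rows; each row shifts and turns the commanded pose from where the row before left it, along the tool's axes as they then stand; what a row does not reach is not made up. A row lasts 1/8 s, in which the tool goes at most 62.5 mm and 10.7 degrees, less where a joint would pass 70% of its speed; a pose out of reach is approached as far as the arm can. A call is refused whole if a number of a shift passes 1 or a number of a turn 1, either way. A call with a gripper value outside its range is refused whole. "jaw" is the gripper command: -1 is shut, 1 is fully open, values between are in proportion, set as the call begins (left out, the last holds). The fingers move at their own pace and stop on an object; the grip force is fixed at half the most. Time passes only in rows, so rows that do not move let the fingers close. It gives the time, the measured TCP pose, the force and the opening at its end, in the units of the state.
- read_state(): the state, without advancing time (a new reading comes with each control period).
- get_image(name): name is "side" or "top"; returns the picture (480x640x3 uint8, red, green, blue); there is no depth.
- calibration(name): a dict with "fx", "fy", "cx", "cy" (pixels), "k1" (the pictures are not rectified: a ray, as slopes to the right and down, at radius r is drawn at 1 + k1 r^2 times it, then the intrinsics apply), "world_from_camera" (4x4, takes a point from camera to world coordinates). Camera axes: x right, y down, z forward; pixel columns grow to the right and rows downward; lengths in mm; the calibration is good to about 2 mm. A picture is of the moment at which its call begins. calibration takes no time and is no camera call.
- finish_job(): hands the job in, once; it reports no verdict.
The state is a dict: "clock": time; "qpos": joint angles; "qd": joint speeds; "tau": joint torques, N m; "eef_pos": TCP position; "tool_rot": TCP orientation; "force": force on the tool from outside, world axes, zero at the start; "torque": the same for the moment, N m; "width": finger opening in mm.
Only numpy, scipy, OpenCV 4.12 (cv2) and the standard library are available. Lean on these libraries where they do the work, as an engineer would, in place of code of your own. Each camera call takes 0.05 s, during which the arm holds its last target. There are 200 camera calls.

## Working session

There is one attempt and no reset: what is moved stays moved. The work goes in short steps, Python scripts to look and compute and a tool call to move; the robot and the scene stay as the last step left them, time stands still between calls to the robot, and variables do not carry over. Pictures are saved under pics/ and viewed, about 8 in all and at most 12, crops included, and the job is handed in when it is done.

Besides the shell and the picture viewer there is one more tool, called after "Call:" as name(argument=value, ...) on one line, values as JSON. apply_moves: Moves the arm, as the interface text tells. Its arguments: {"type":"object","properties":{"targets":{"type":"array"},"jaw":{"type":"number"}},"required":["targets"]}

```bash
mkdir -p pics; cat > h.py <<'E'
from cell import *
import numpy as np, cv2
from scipy.spatial.transform import Rotation as R
def cam(n):
    c=calibration(n); return c,np.array(c["world_from_camera"])
def ray(n,u,v):
    c,T=cam(n); K=np.array([[c["fx"],0,c["cx"]],[0,c["fy"],c["cy"]],[0,0,1.]])
    p=cv2.undistortPoints(np.array([[[u,v]]],float),K,np.array([c["k1"],0,0,0.]))
    # k1 model r^2 same as cv
    p=p[0,0]; d=T[:3,:3]@[p[0],p[1],1]; return T[:3,3],d/np.linalg.norm(d)
def onplane(n,u,v,z):
    o,d=ray(n,u,v); return o+d*(z-o[2])/d[2]
def tri(u1,v1,u2,v2):
    o1,d1=ray("side",u1,v1);o2,d2=ray("top",u2,v2)
    A=np.stack([d1,-d2],1); s=np.linalg.lstsq(A,o2-o1,rcond=None)[0]
    a=o1+s[0]*d1;b=o2+s[1]*d2; return (a+b)/2,np.linalg.norm(a-b)
def proj(n,P):
    c,T=cam(n); q=np.linalg.inv(T)@np.append(P,1); x=q[:2]/q[2]; x=x*(1+c["k1"]*(x@x)); return np.array([c["fx"]*x[0]+c["cx"],c["fy"]*x[1]+c["cy"]])
def snap(n,f,crop=None,s=1):
    im=get_image(n)[:,:,::-1]
    if crop: x0,y0,x1,y1=crop; im=im[y0:y1,x0:x1]
    im=cv2.resize(np.ascontiguousarray(im),None,fx=s,fy=s,interpolation=cv2.INTER_CUBIC); cv2.imwrite("pics/"+f,im)
E
python3 - <<'E'
from h import *
snap("side","s1.png");snap("top","t1.png")
for n in("side","top"):
    c,T=cam(n);print(n,c["fx"],c["k1"],T.round(2).tolist())
s=read_state();print(s["eef_pos"],s["tool_rot"],s["width"],s["clock"],s["force"])
E
```

```text
side 489.98620050407214 -0.11105293685225497 [[1.0, -0.03, 0.04, 450.38], [-0.05, -0.58, 0.81, -825.86], [-0.0, -0.82, -0.58, 691.5], [0.0, 0.0, 0.0, 1.0]]
top 521.245847823641 -0.142080251817996 [[-0.01, -1.0, 0.06, 418.09], [-1.0, 0.01, 0.01, -53.47], [-0.01, -0.06, -1.0, 1350.38], [0.0, 0.0, 0.0, 1.0]]
[ 293.46404415 -579.37125657  230.50337328] [-1.57247559e+00  5.95313981e-06 -2.67283429e+00] 85.43014031621803 0.1 [ 0.14679008 -0.53950138  0.2147128 ]
```

View pics/s1.png

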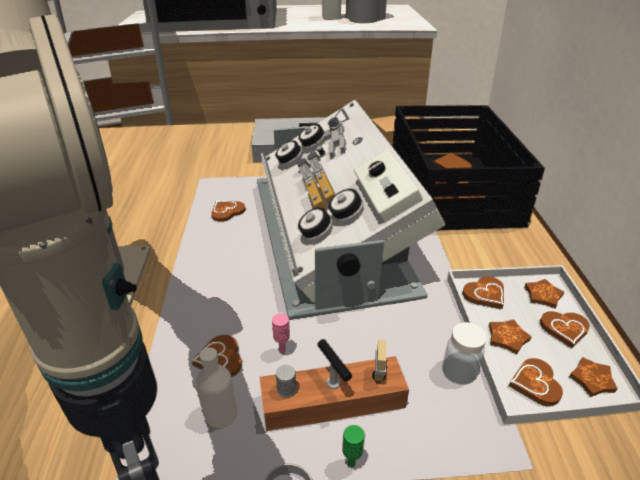

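View pics/t1.png

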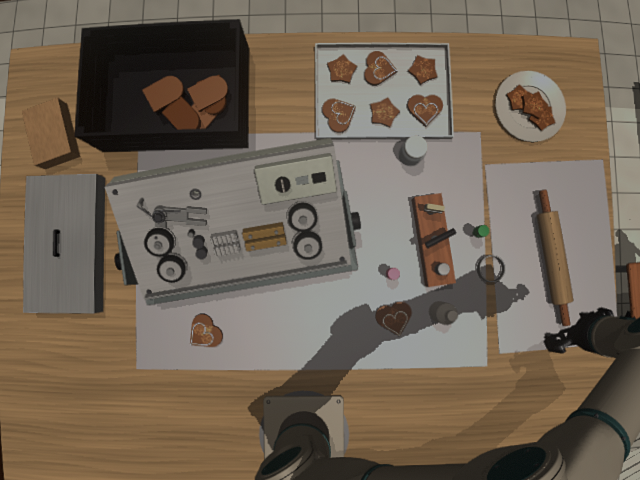

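The side view shows the grey pin at (286,380) in the nearest socket; the top view shows it at (442,269), with the tension arm's fork near (195,215) and a ringed hole near (195,194). I'll enlarge both areas.

```bash
python3 - <<'E'
from h import *
t=cv2.imread("pics/t1.png");s=cv2.imread("pics/s1.png")
f=lambda im,x,y,w,h,k:cv2.resize(im[y:y+h,x:x+w],None,fx=k,fy=k,interpolation=cv2.INTER_CUBIC)
a=np.vstack([f(t,120,165,130,75,6)[:,:],])
b=f(s,260,95,130,75,6)[:,:]
cv2.imwrite("pics/c1.png",f(t,120,170,130,97,6)); cv2.imwrite("pics/c2.png",f(s,260,95,130,97,6))
cv2.imwrite("pics/c3.png",np.hstack([f(t,405,185,65,97,6),f(s,255,335,65,97,6)]))
E
```

```text
(no output)
```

View pics/c1.png

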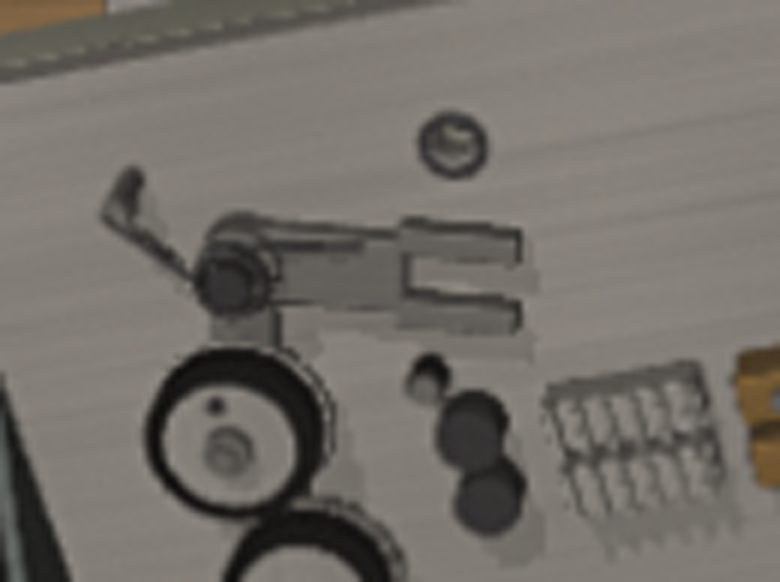

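View pics/c2.png

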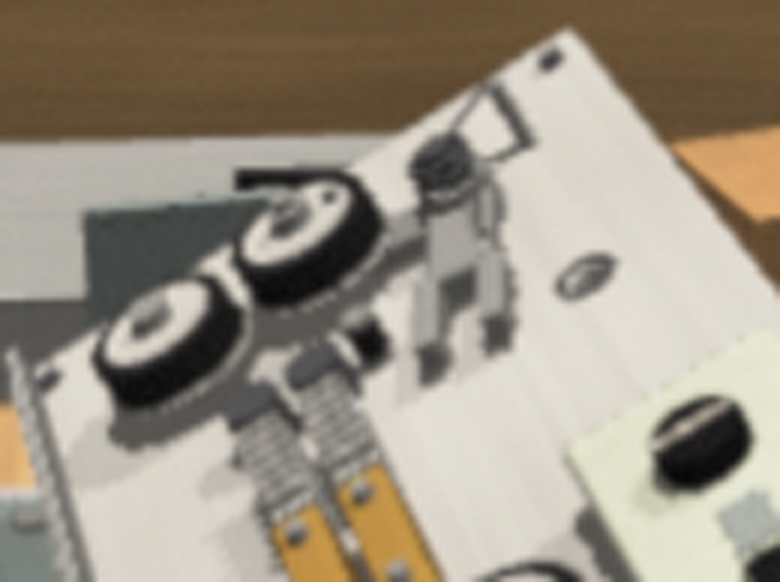

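View pics/c3.png

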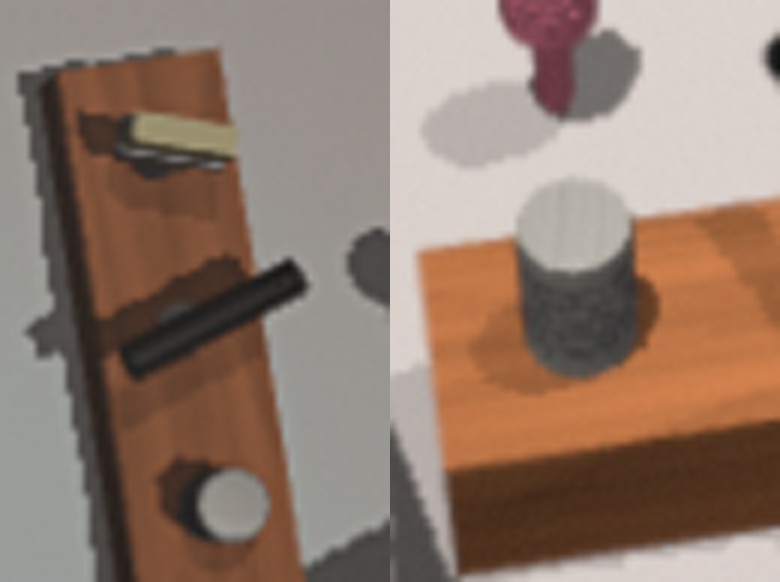

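Crops: the hole is at top (195.5,194.2) and side (357.7,141.0). The notch middle is near top (197,216.5), and the knob-top centre is at top (443.8,269.2) and side (285.8,372.7).

```bash
python3 - <<'E'
from h import *
h,e=tri(357.7,141,195.5,194.2);print("hole",h.round(1),e)
p,e=tri(285.8,372.7,443.8,269.2);print("knobtop",p.round(1),e,onplane("top",443.8,269.2,96).round(1),onplane("side",285.8,372.7,96).round(1))
# deck fit: yaw from notch/hole: notch rel hole = -50 x + 19 z
for yaw in np.radians([-16,-13,-10,-7,-4,0]):
    Rd=R.from_euler('ZY',[yaw,-np.radians(30)]).as_matrix()
    n=h+Rd@[-50,0,19]; pv=h+Rd@[-50,90,0]; pt=h+Rd@[-50,90,25]
    print(np.degrees(yaw).round(),n.round(1),"notch top",(proj("top",n)-[120,170])*6,"side",(proj("side",n)-[260,95])*6,"pivot25",(proj("top",pt)-[120,170])*6,(proj("side",pt)-[260,95])*6)
# corners top-edge screw dots, block end corners
for u,v in [(415,196),(442,192),(428,287),(455,281)]: print(onplane("top",u,v,50).round(1))
E
```

```text
hole [599.1 231.6 199.3] 2.3375949152388236
knobtop [ 425.3 -346.9   90.3] 2.7918228305633717 [ 423.9 -345.6   96. ] [ 426.9 -351.3   96. ]
-16.0 [548.4 246.1 190.8] notch top [419.55210443 279.63453028] side [451.27119676 283.19326883] pivot25 [190.95044172 224.09425004] [486.1637779  182.99979877]
-13.0 [547.7 243.4 190.8] notch top [426.50099564 281.35563663] side [450.09056128 286.0942072 ] pivot25 [194.95384887 237.91534839] [474.032868   184.79740545]
-10.0 [547.1 240.7 190.8] notch top [433.54193181 282.70412853] side [449.26623864 289.03368221] pivot25 [199.67479493 251.49339163] [462.14616265 186.85674152]
-7.0 [546.7 238.  190.8] notch top [440.65548176 283.67603128] side [448.80255804 292.00395993] pivot25 [205.10159866 264.7911738 ] [450.53116357 189.17428523]
-4.0 [546.4 235.2 190.8] notch top [447.82198611 284.26841882] side [448.70292219 294.9971355 ] pivot25 [211.22064492 277.7721254 ] [439.21518015 191.74602556]
0.0 [546.3 231.6 190.8] notch top [457.42540352 284.46483955] side [449.14044923 299.00970868] pivot25 [220.42908904 294.52540049] [424.63912206 195.56256383]
[ 609.6 -287.7   50. ]
[ 619.3 -357.    50. ]
[ 380.2 -315.3   50. ]
[ 394.1 -384.2   50. ]
```

```bash
python3 - <<'E'
from h import *
h,e=tri(357.7,141,195.5,194.2)
for yaw in np.radians([6,8,10,12,14]):
    Rd=R.from_euler('ZY',[yaw,-np.radians(30)]).as_matrix()
    n=h+Rd@[-50,0,19]; pt=h+Rd@[-25,90,28]
    print(np.degrees(yaw).round(),n.round(1),"notch",(proj("top",n)-[120,170])*6,(proj("side",n)-[260,95])*6,"piv",(proj("top",pt)-[120,170])*6,(proj("side",pt)-[260,95])*6)
a,e1=tri(*(np.array([548,60])/6+[260,95]),115,191);print(a,e1)
# lower front edge line at equal height: yaw estimates
for (u1,v1,u2,v2,z) in [(148,300,357,268,60),(110,186,334,148,210)]:
    d=onplane("top",u1,v1,z)-onplane("top",u2,v2,z);print(np.degrees(np.arctan2(-d[0],d[1])),np.linalg.norm(d))
E
```

```text
6.0 [546.6 226.  190.8] notch [471.83739444 283.48613996] [451.02393989 305.03534757] piv [219.08840446 260.97945201] [452.17555158 165.26926886]
8.0 [546.8 224.2 190.8] notch [476.61950976 282.8215237 ] [451.97872037 307.03578966] piv [223.18931916 268.82306005] [445.36562086 166.93957041]
10.0 [547.1 222.4 190.8] notch [481.38082537 281.988822  ] [453.09624057 309.02800667] piv [227.56434967 276.51233559] [438.69867725 168.70902637]
12.0 [547.5 220.6 190.8] notch [486.11545512 280.98901507] [454.37573938 311.00948034] piv [232.20847457 284.03779905] [432.18209611 170.57617117]
14.0 [547.9 218.8 190.8] notch [490.81754295 279.82329287] [455.81623925 312.97768749] piv [237.1163371 291.3901493] [425.82318751 172.53944424]
[605.03901084 411.92214641 220.28188304] 1.335774109314501
8.21784382264466 530.1670817455355
8.543463165069065 515.0470943710255
```

```bash
python3 - <<'E'
from h import *
t=cv2.imread("pics/t1.png")
im=cv2.resize(t[130:310,95:365],None,fx=2.9,fy=2.9,interpolation=cv2.INTER_CUBIC);cv2.imwrite("pics/c4.png",im)
E
```

```text
(no output)
```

View pics/c4.png

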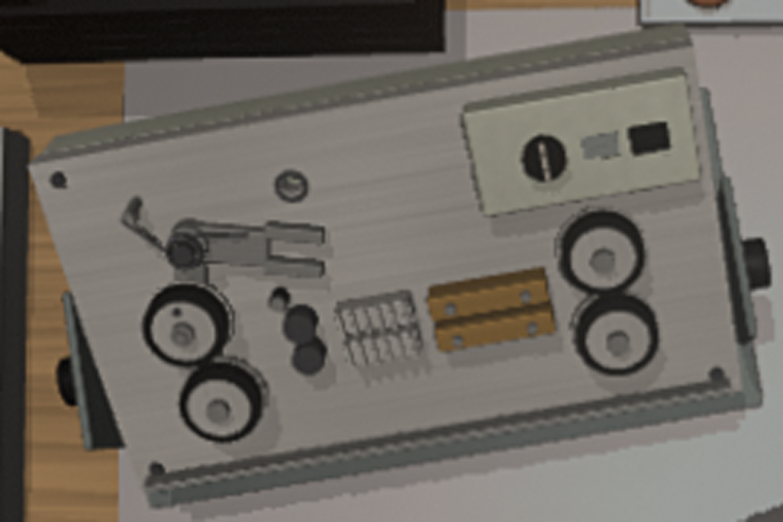

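```bash
python3 - <<'E'
from h import *
g=lambda x,y:(x/2.9+95,y/2.9+130)
for a,b,z in [((156,468),(717,374),80),((40,163),(690,47),220),((150,490),(740,383),70),((48,158),(688,44),210)]:
    d=onplane("top",*g(*a),z)-onplane("top",*g(*b),z);print(np.degrees(np.arctan2(-d[0],d[1])).round(2),np.linalg.norm(d))
# side upper-left screw tri
P,e=tri(548/6+260,60/6+95,*g(57,180));print(P,e)
h,e=tri(357.7,141,195.4,194.0);print(h,e)
yaw=np.radians(9);Rd=R.from_euler('ZY',[yaw,-np.radians(30)]).as_matrix();print("screw in hole frame",Rd.T@(P-h))
# lower screw left: on deck plane through h
for q in [(156,468),(57,180),(717,374)]:
    o,d=ray("top",*g(*q)); X=o+d*((h-o)@Rd[:,2])/(d@Rd[:,2]);print(X.round(1),(Rd.T@(X-h)).round(1))
E
```

```text
8.98 484.82633724593813
9.03 511.76352948748485
9.77 514.8522570237603
9.01 508.15607350904986
[603.93923699 412.85278735 219.7984535 ] 1.1016515217610197
[599.36747645 231.83208775 199.20825247] 1.9022294061769662
screw in hole frame [ 38.72961647 178.07685349   1.41496173]
[376.6 376.6  85.3] [-227.9  177.8    0. ]
[603.7 413.6 218.1] [ 37.7 178.8   0. ]
[ 452.  -100.3   85.2] [-228. -305.    0.]
```

Call:
apply_moves(targets=[[0, 0, 0, 0, -1, 0], [0, 0, 0, 0, -1, 0], [0, 0, 0, 0, -1, 0], [-0.94, 0, -0.16, 0, 0, 0], [-0.94, 0, -0.16, 0, 0, 0], [-0.94, 0, -0.16, 0, 0, 0], [-0.94, 0, -0.16, 0, 0, 0], [-0.94, 0, -0.16, 0, 0, 0], [-0.94, 0, -0.16, 0, 0, 0], [-0.94, 0, -0.16, 0, 0, 0], [0, 0, 0, 0, 0, 0], [0, 0, 0, 0, 0, 0]], jaw=1)

```text
clock: 1.6
eef_pos: [424.6, -348.0, 231.1]
tool_rot: [-1.571, -0.001, -2.254]
force: [-0.0, 0.3, -0.0]
width: 85.2
```

Call:
apply_moves(targets=[[-0.04, 0.75, 0, 0, 0, 0], [0, 0.75, 0, 0, 0, 0], [0, 0.75, 0, 0, 0, 0], [0, 0.65, 0, 0, 0, 0], [0, 0, 0, 0, 0, 0]])

```text
clock: 2.22
eef_pos: [423.9, -346.7, 113.6]
tool_rot: [-1.575, -0.001, -2.256]
force: [0.5, -0.7, 0.1]
width: 85.5
```

```bash
python3 - <<'E'
from h import *
snap("side","s2.png",(190,270,450,465),3)
print(read_state()["eef_pos"], read_state()["qpos"].round(2))
E
```

```text
[ 424.95863033 -347.15724497  114.85557692] [ 0.68  0.65 -0.07  1.91  0.08  0.59 -0.13]
```

View pics/s2.png

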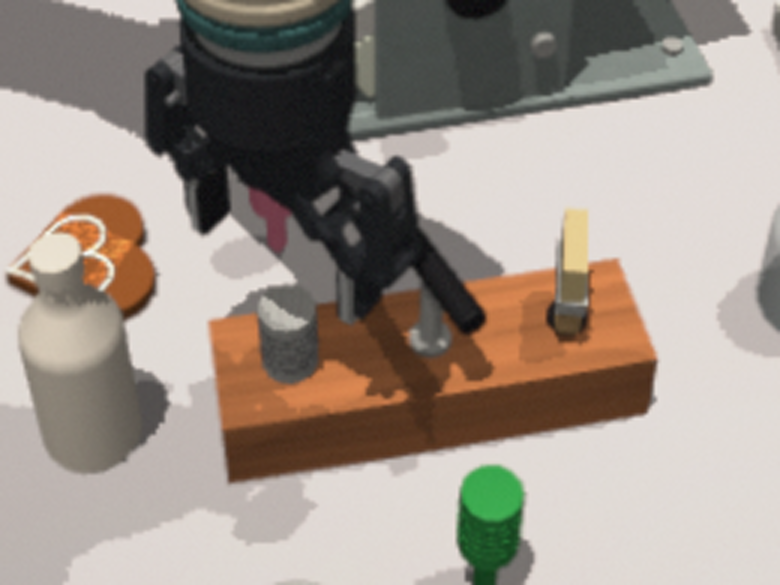

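The fingers straddle the knob (knob at (287,330) in the crop), but the right finger is close to the T-key crossbar in this view. I'll check that clearance numerically.

```bash
python3 - <<'E'
from h import *
a=onplane("top",405+130/6,185+362/6,112);b=onplane("top",405+295/6,185+275/6,112);print(a,b,np.linalg.norm(a-b))
P=np.array([425,-347]);z=np.array([.776,-.631]);x=np.array([-.631,-.776])
for q in(a,b): print((q[:2]-P)@z,(q[:2]-P)@x)
print(onplane("top",445,313,140))
E
```

```text
[ 481.38305715 -301.72534468  112.        ] [ 515.4517931  -369.44003505  112.        ] 75.80209800750654
15.184944836225625 -70.71084158942394
84.35025356568254 -39.66161424693524
[ 321.68499372 -336.24810538  140.        ]
```

Clearance to the crossbar is about 35 mm, so it's safe to descend and grip.

Call:
apply_moves(targets=[[0, 0.5, 0, 0, 0, 0], [0, 0.5, 0, 0, 0, 0], [0, 0.48, 0, 0, 0, 0], [0, 0, 0, 0, 0, 0]])

```text
clock: 2.78
eef_pos: [425.8, -346.8, 56.3]
tool_rot: [-1.571, -0.0, -2.255]
force: [0.5, 0.2, 0.9]
width: 85.2
```

Call:
apply_moves(targets=[[0, 0, 0, 0, 0, 0], [0, 0, 0, 0, 0, 0], [0, 0, 0, 0, 0, 0], [0, 0, 0, 0, 0, 0], [0, 0, 0, 0, 0, 0], [0, 0, 0, 0, 0, 0]], jaw=-1)

```text
clock: 3.52
eef_pos: [426.4, -346.5, 57.0]
tool_rot: [-1.57, -0.0, -2.254]
force: [-0.8, -0.0, 5.3]
width: 28.6
```

Call:
apply_moves(targets=[[0, -0.3, 0, 0, 0, 0], [0, -0.5, 0, 0, 0, 0], [0, -0.7, 0, 0, 0, 0], [0, -0.9, 0, 0, 0, 0], [0, -0.9, 0, 0, 0, 0], [0, -0.9, 0, 0, 0, 0], [0, -0.9, 0, 0, 0, 0], [0, -0.9, 0, 0, 0, 0], [0, -0.7, 0, 0, 0, 0], [0, -0.3, 0, 0, 0, 0], [0, 0, 0, 0, 0, 0]])

```text
clock: 4.9
eef_pos: [426.0, -346.2, 336.4]
tool_rot: [-1.57, 0.0, -2.254]
force: [0.9, -0.6, -2.3]
width: 28.6
```

```bash
cat >> h.py <<'E'
H=np.array([599.3,231.8,199.2]); YAW=np.radians(9)
def RD(): return R.from_euler('ZY',[YAW,-np.radians(30)]).as_matrix()
L=47.
def toolR():  # desired: tool z=deck x, tool y=-deck z, x=-deck y
    D=RD(); return np.stack([-D[:,1],-D[:,2],D[:,0]],1)
def st(n=1):
    s=read_state(); return np.array(s["eef_pos"]),R.from_euler('xyz',s["tool_rot"]).as_matrix(),s
def plan(nose_deck,up=0):
    p,T,s=st(); D=RD(); t=H+D@np.array(nose_deck,float)+L*D[:,2]+[0,0,up]
    print("target TCP",t.round(1),"shift now-frame units",(T.T@(t-p)/40).round(3),"turn units",(np.degrees(R.from_matrix(T.T@toolR()).as_rotvec())/8).round(3))
    n=p+T[:,1]*L; print("nose in deck frame",(D.T@(n-H)).round(1),"shift in final frame",(toolR().T@(t-p)/40).round(3), "force deck",(D.T@np.array(s["force"])).round(1))
E
python3 -c "
from h import *
plan([-50,0,44],60)"
```

```text
target TCP [511.6 217.9 313. ] shift now-frame units [-12.288   0.58   -7.243] turn units [ 3.52  -5.875  1.577]
nose in deck frame [-181.4 -543.8  208.9] shift in final frame [-13.594   2.666   3.447] force deck [-0.4 -0.7 -2.4]
```

Call:
apply_moves(targets=[[0, 0, 0, 0, -1, 0], [0, 0, 0, 0, -1, 0], [0, 0, 0, 0, -1, 0], [0, 0, 0, 0, -1, 0], [0, 0, 0, 0, -1, 0], [0, 0, 0, 0, -1, 0], [-0.5, 0, 0.16, 0, 0, 0], [-0.9, 0, 0.29, 0, 0, 0], [-0.9, 0, 0.29, 0, 0, 0], [-0.9, 0, 0.29, 0, 0, 0], [-0.9, 0, 0.29, 0, 0, 0], [-0.9, 0, 0.29, 0, 0, 0]])

```text
clock: 6.4
eef_pos: [458.2, -135.7, 335.4]
tool_rot: [-1.572, 0.001, -1.417]
force: [0.7, 0.3, -2.1]
width: 28.8
```

Call:
apply_moves(targets=[[-0.9, 0, 0.29, 0, 0, 0], [-0.9, 0, 0.29, 0, 0, 0], [-0.9, 0, 0.29, 0, 0, 0], [-0.9, 0, 0.29, 0, 0, 0], [-0.9, 0, 0.29, 0, 0, 0], [-0.9, 0, 0.29, 0, 0, 0], [-0.9, 0, 0.29, 0, 0, 0], [-0.9, 0, 0.29, 0, 0, 0], [-0.9, 0, 0.29, 0, 0, 0], [-0.5, 0, 0.16, 0, 0, 0], [0, 0, 0, 0, 0, 0]])

```text
clock: 7.78
eef_pos: [514.3, 220.0, 335.5]
tool_rot: [-1.572, 0.0, -1.414]
force: [-0.3, -0.7, -1.9]
width: 28.9
```

```bash
python3 -c "
from h import *
plan([-50,0,44],40); print(st()[2]['qpos'].round(2),st()[2]['clock'])"
```

```text
target TCP [511.6 217.9 293. ] shift now-frame units [ 0.04   1.063 -0.074] turn units [ 3.76e+00 -1.00e-03 -2.00e-03]
nose in deck frame [-29.7   1.6 120.3] shift in final frame [ 0.04   0.883 -0.597] force deck [-1.3 -0.6 -1.4]
[-0.13  0.43 -0.48  1.62  0.21  1.15 -0.5 ] 7.775
```

Call:
apply_moves(targets=[[0, 0, 0, 0.94, 0, 0], [0, 0, 0, 0.94, 0, 0], [0, 0, 0, 0.94, 0, 0], [0, 0, 0, 0.94, 0, 0], [0, 0, 0, 0, 0, 0]])

```text
clock: 8.4
eef_pos: [512.4, 215.4, 334.7]
tool_rot: [-1.05, -0.004, -1.417]
force: [-0.1, 0.0, -1.5]
width: 28.8
```

```bash
python3 -c "
from h import *
plan([-50,0,34],0); print(st()[2]['qpos'].round(2),st()[2]['clock'])"
```

```text
target TCP [516.5 218.7 244.3] shift now-frame units [-0.076  2.015 -1.025] turn units [ 0.019 -0.003  0.037]
nose in deck frame [ -8.9  -2.9 114.5] shift in final frame [-0.066  2.013 -1.03 ] force deck [-0.9  0.1 -1.2]
[-0.31  0.19 -0.32  2.1   0.66  0.48 -0.99] 8.4
```

Call:
apply_moves(targets=[[-0.02, 0.5, -0.26, 0, 0, 0], [-0.02, 0.5, -0.26, 0, 0, 0], [-0.02, 0.5, -0.26, 0, 0, 0], [-0.01, 0.5, -0.25, 0, 0, 0.03], [0, 0, 0, 0, 0, 0], [0, 0, 0, 0, 0, 0]])

```text
clock: 9.15
eef_pos: [520.9, 221.6, 247.3]
tool_rot: [-1.044, 0.004, -1.416]
force: [0.6, -0.3, -1.0]
width: 28.8
```

```bash
python3 - <<'E'
from h import *
plan([-50,0,34])
s=get_image("side")[:,:,::-1];t=get_image("top")[:,:,::-1]
f=lambda im,x,y,w,h,k:cv2.resize(np.ascontiguousarray(im[y:y+h,x:x+w]),None,fx=k,fy=k,interpolation=cv2.INTER_CUBIC)
cv2.imwrite("pics/n1.png",np.hstack([f(s,295,75,100,130,4),f(t,150,160,100,130,4)]))
p,T,_=st();n=p+T[:,1]*L;print("nose px",(proj("side",n)-[295,75])*4,(proj("top",n)-[150,160])*4+[400,0])
E
```

```text
target TCP [516.5 218.7 244.3] shift now-frame units [ 0.055  0.003 -0.139] turn units [-0.021 -0.025 -0.015]
nose in deck frame [-44.3   2.3  34.1] shift in final frame [ 0.055  0.004 -0.139] force deck [ 0.  -0.4 -1.2]
nose px [156.63361392 258.57346463] [588.43622819 230.72403765]
```

View pics/n1.png

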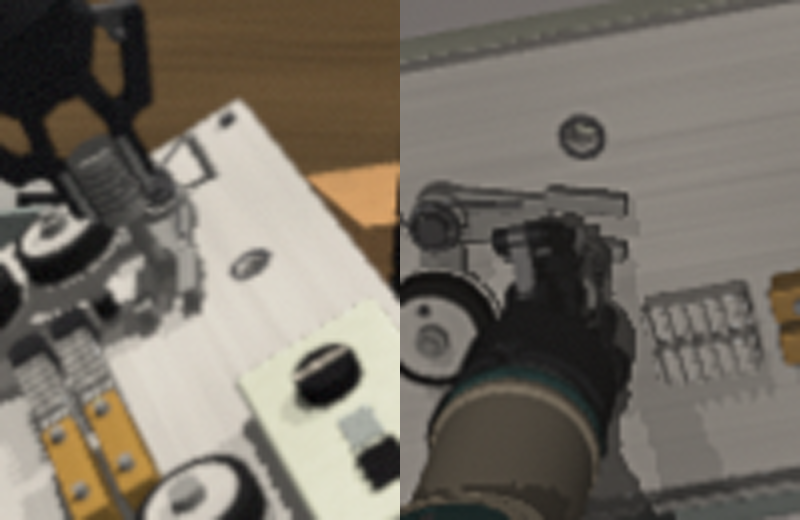

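Call:
apply_moves(targets=[[0, 0.1, -0.07, 0, 0, 0], [0, 0, 0, 0, 0, 0]])

```text
clock: 9.5
eef_pos: [519.4, 221.5, 242.1]
tool_rot: [-1.045, 0.004, -1.414]
force: [0.8, -0.2, -1.3]
width: 28.8
```

```bash
python3 - <<'E'
from h import *
plan([-48,2,30])
s=get_image("side")[:,:,::-1]
f=lambda im,x,y,w,h,k:cv2.resize(np.ascontiguousarray(im[y:y+h,x:x+w]),None,fx=k,fy=k,interpolation=cv2.INTER_CUBIC)
cv2.imwrite("pics/n2.png",cv2.convertScaleAbs(f(s,305,95,65,50+5,12),alpha=1.2))
p,T,_=st()
for l in(6,27,47): print("px",l,(proj("side",p+T[:,1]*l)-[305,95])*12)
D=RD()
for q in ([-50,0,19],[-50,20,19],[-50,-20,19],[-59,-10,19],[-41,-10,19]):print(q,(proj("side",H+D@q)-[305,95])*12)
E
```

```text
target TCP [519.9 221.2 241.9] shift now-frame units [0.009 0.01  0.008] turn units [-0.017 -0.018 -0.021]
nose in deck frame [-48.2   2.5  30.4] shift in final frame [0.009 0.01  0.008] force deck [ 0.  -0.3 -1.5]
px 6 [242.13197346 402.09453591]
px 27 [294.56477268 484.64702456]
px 47 [343.49658297 561.76944398]
[-50, 0, 19] [365.88051219 616.04341699]
[-50, 20, 19] [341.95766176 573.42754436]
[-50, -20, 19] [390.48666994 659.90054777]
[-59, -10, 19] [338.76757963 662.43065063]
[-41, -10, 19] [417.49517028 613.16481557]
```

View pics/n2.png

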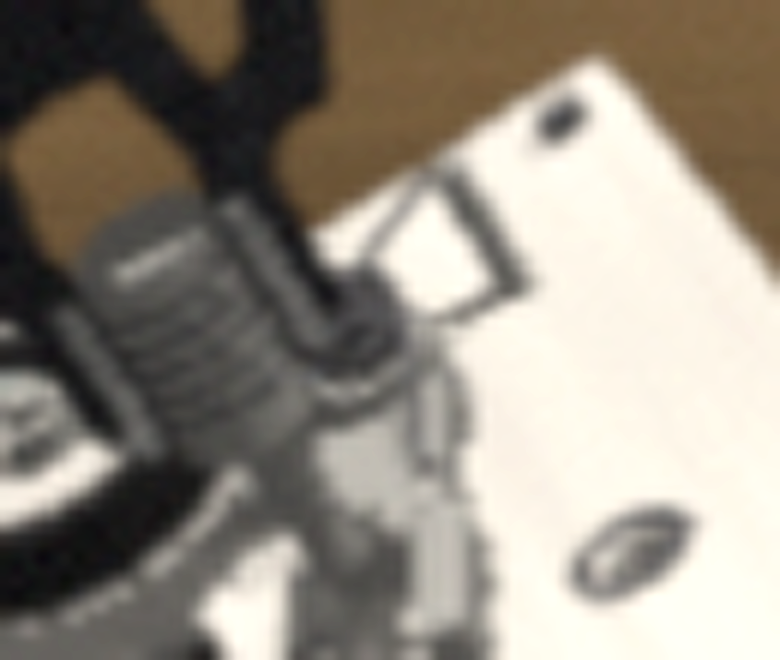

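The pin axis projects onto the notch: nose blob near (350,545) in the crop, upper prong's inner edge near x≈410, both matching the prediction. I'll lower gently and watch the force.

Call:
apply_moves(targets=[[0, 0.12, 0, 0, 0, 0], [0, 0.12, 0, 0, 0, 0], [0, 0.12, 0, 0, 0, 0], [0, 0, 0, 0, 0, 0]])

```text
clock: 10.05
eef_pos: [526.4, 222.8, 229.2]
tool_rot: [-1.045, 0.004, -1.414]
force: [-1.0, -0.3, -1.8]
width: 28.8
```

Call:
apply_moves(targets=[[0, 0.1, 0, 0, 0, 0], [0, 0.1, 0, 0, 0, 0], [0, 0, 0, 0, 0, 0]])

```text
clock: 10.42
eef_pos: [530.1, 223.4, 221.7]
tool_rot: [-1.046, 0.003, -1.414]
force: [1.0, 0.1, -1.3]
width: 29.2
```

```bash
python3 -c "
from h import *
plan([-48,2,5])"
```

```text
target TCP [532.2 223.2 220.2] shift now-frame units [0.014 0.058 0.027] turn units [-0.007 -0.014 -0.02 ]
nose in deck frame [-49.    2.7   7.3] shift in final frame [0.014 0.058 0.027] force deck [ 0.2 -0.1 -1.6]
```

Call:
apply_moves(targets=[[0, 0.06, 0, 0, 0, 0], [0, 0, 0, 0, 0, 0]])

```text
clock: 10.68
eef_pos: [531.3, 223.7, 219.8]
tool_rot: [-1.046, 0.004, -1.414]
force: [-0.1, 0.5, -1.0]
width: 28.8
```

Call:
apply_moves(targets=[[0, 0.05, 0, 0, 0, 0], [0, 0, 0, 0, 0, 0]])

```text
clock: 10.92
eef_pos: [531.8, 223.9, 219.1]
tool_rot: [-1.045, 0.004, -1.414]
force: [-8.8, -2.3, 9.4]
width: 28.9
```

Call:
apply_moves(targets=[[0, 0, 0.1, 0, 0, 0], [0, 0, 0.1, 0, 0, 0], [0, 0, 0.1, 0, 0, 0], [0, 0, 0, 0, 0, 0]])

```text
clock: 11.42
eef_pos: [536.7, 224.8, 221.8]
tool_rot: [-1.054, 0.003, -1.412]
force: [-21.5, -3.3, 11.1]
width: 28.8
```

```bash
python3 -c "
from h import *
plan([0,0,3])"
```

```text
target TCP [574.6 227.9 242.5] shift now-frame units [0.072 0.018 1.081] turn units [ 0.045 -0.003 -0.026]
nose in deck frame [-43.5   3.1   4. ] shift in final frame [0.073 0.025 1.081] force deck [-13.3   0.1  20.5]
```

Deck touched at my z ≈ 4, which calibrates the height. I'll back off about 4 mm before swinging.

Call:
apply_moves(targets=[[0, -0.08, 0, 0, 0, 0], [0, -0.06, 0, 0, 0, 0], [0, 0, 0, 0, 0, 0]])

```text
clock: 11.8
eef_pos: [539.3, 225.0, 228.8]
tool_rot: [-1.047, 0.004, -1.414]
force: [-4.2, -0.5, -3.2]
width: 28.2
```

```bash
python3 -c "
from h import *
plan([0,0,8])"
```

```text
target TCP [572.1 227.5 246.8] shift now-frame units [0.066 0.02  0.937] turn units [-0.005 -0.015 -0.023]
nose in deck frame [-37.5   2.9   8.8] shift in final frame [0.068 0.019 0.937] force deck [-5.3  0.1 -0.7]
```

Spring load of about 5 N is felt along -x, so the shank is in the notch. Swinging up the slope.

Call:
apply_moves(targets=[[0.01, 0, 0.12, 0, 0, 0], [0.01, 0, 0.12, 0, 0, 0], [0.01, 0, 0.12, 0, 0, 0], [0.01, 0, 0.12, 0, 0, 0], [0.01, 0, 0.12, 0, 0, 0], [0.01, 0, 0.12, 0, 0, 0], [0, 0, 0.1, 0, 0, 0], [0, 0, 0.08, 0, 0, 0], [0, 0, 0, 0, 0, 0], [0, 0, 0, 0, 0, 0]])

```text
clock: 13.05
eef_pos: [569.1, 227.4, 245.5]
tool_rot: [-1.049, 0.003, -1.414]
force: [-6.1, 1.1, -4.4]
width: 28.9
```

```bash
python3 - <<'E'
from h import *
plan([0,0,8])
s=get_image("side")[:,:,::-1]; t=get_image("top")[:,:,::-1]
f=lambda im,x,y,w,h,k:cv2.resize(np.ascontiguousarray(im[y:y+h,x:x+w]),None,fx=k,fy=k,interpolation=cv2.INTER_CUBIC)
cv2.imwrite("pics/n3.png",cv2.convertScaleAbs(np.hstack([f(s,325,105,50,70,8),f(t,165,160,50,70,8)]),alpha=1.15))
p,T,_=st()
for l in(6,27,47): print("px",l,(proj("side",p+T[:,1]*l)-[325,105])*8,(proj("top",p+T[:,1]*l)-[165,160])*8+[400,0])
print("hole",(proj("side",H)-[325,105])*8,(proj("top",H)-[165,160])*8+[400,0])
E
```

```text
target TCP [572.1 227.5 246.8] shift now-frame units [0.011 0.01  0.081] turn units [ 0.015 -0.012 -0.021]
nose in deck frame [-3.3  0.6  8.4] shift in final frame [0.011 0.01  0.081] force deck [-7.3  2.  -0.9]
px 6 [171.93248236 165.40080343] [619.82352479 345.21057758]
px 27 [204.68013116 220.63831285] [630.49829647 316.96013563]
px 47 [235.23035168 272.24003545] [640.35550326 290.91369964]
hole [258.17398395 288.43549935] [643.49542307 268.8604822 ]
```

View pics/n3.png

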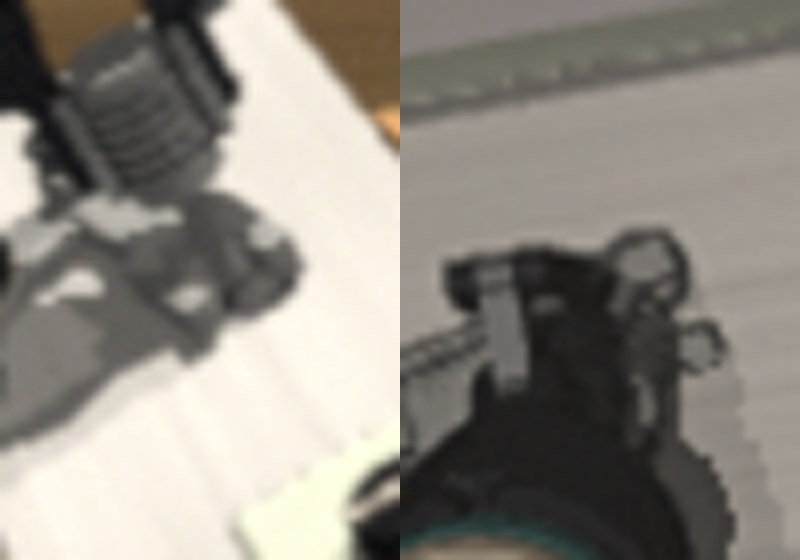

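The pin stands just downslope of the hole: hole predicted at side (258,288) and top (643,269), ring visible at both. I'll move the last 3 mm and lower by feel.

Call:
apply_moves(targets=[[0.01, 0, 0.08, 0, 0, 0], [0, 0, 0, 0, 0, 0], [0, 0.08, 0, 0, 0, 0], [0, 0.06, 0, 0, 0, 0], [0, 0, 0, 0, 0, 0]])

```text
clock: 13.78
eef_pos: [575.3, 225.8, 242.3]
tool_rot: [-1.049, 0.001, -1.417]
force: [-6.1, -2.5, -5.3]
width: 28.7
```

```bash
python3 -c "
from h import *
plan([0,0,0]);print(st()[2]['torque'])"
```

```text
target TCP [576.1 228.1 239.9] shift now-frame units [-0.054  0.066 -0.006] turn units [ 0.015 -0.021  0.007]
nose in deck frame [ 0.1 -2.2  2.6] shift in final frame [-0.054  0.066 -0.006] force deck [-8.2 -1.5 -1.4]
[-0.54893521  2.30409622 -0.07585173]
```

Call:
apply_moves(targets=[[0, 0.07, 0, 0, 0, 0], [0, 0.06, 0, 0, 0, 0], [0, 0, 0, 0, 0, 0]])

```text
clock: 14.15
eef_pos: [578.1, 227.0, 238.3]
tool_rot: [-1.048, 0.002, -1.416]
force: [-5.3, -1.3, -4.6]
width: 29.0
```

```bash
python3 -c "
from h import *
plan([0,0,0])"
```

```text
target TCP [576.1 228.1 239.9] shift now-frame units [-0.036 -0.059 -0.019] turn units [ 0.008 -0.019 -0.003]
nose in deck frame [ 0.7 -1.4 -2.3] shift in final frame [-0.036 -0.059 -0.019] force deck [-7.  -0.5 -1.2]
```

The nose is 6 mm below the deck face with only the spring load on it, so it's in the hole. Continuing down.

Call:
apply_moves(targets=[[0, 0.08, 0, 0, 0, 0], [0, 0.08, 0, 0, 0, 0], [0, 0.08, 0, 0, 0, 0], [0, 0, 0, 0, 0, 0]])

```text
clock: 14.65
eef_pos: [582.8, 228.0, 229.8]
tool_rot: [-1.048, 0.002, -1.415]
force: [-4.1, -0.5, -4.6]
width: 28.6
```

```bash
python3 -c "
from h import *
plan([0,0,-18])"
```

```text
target TCP [585.  229.5 224.3] shift now-frame units [-0.029  0.148 -0.018] turn units [ 0.008 -0.017 -0.006]
nose in deck frame [  0.6  -1.1 -12.1] shift in final frame [-0.029  0.148 -0.018] force deck [-5.9  0.1 -1.9]
```

Call:
apply_moves(targets=[[0, 0.06, 0, 0, 0, 0], [0, 0.06, 0, 0, 0, 0], [0, 0.05, 0, 0, 0, 0], [0, 0, 0, 0, 0, 0]])

```text
clock: 15.15
eef_pos: [585.9, 228.6, 225.2]
tool_rot: [-1.047, 0.002, -1.415]
force: [-13.2, -3.1, 6.6]
width: 28.6
```

```bash
python3 -c "
from h import *
plan([0,0,-18])"
```

```text
target TCP [585.  229.5 224.3] shift now-frame units [-0.025  0.009 -0.027] turn units [-0.003 -0.014 -0.006]
nose in deck frame [  1.1  -1.  -17.6] shift in final frame [-0.025  0.009 -0.027] force deck [-8.4 -1.  12.5]
```

Contact at z = -17.6, where full depth was expected (-18). I'll press a little more to confirm.

Call:
apply_moves(targets=[[0, 0.05, 0, 0, 0, 0], [0, 0, 0, 0, 0, 0]])

```text
clock: 15.4
eef_pos: [586.2, 228.7, 225.0]
tool_rot: [-1.045, 0.001, -1.415]
force: [-25.2, -6.8, 21.5]
width: 28.7
```

```bash
python3 -c "
from h import *
plan([0,0,-18])"
```

```text
target TCP [585.  229.5 224.3] shift now-frame units [-0.025  0.    -0.032] turn units [-0.014 -0.013 -0.005]
nose in deck frame [  1.4  -1.  -18. ] shift in final frame [-0.025  0.    -0.031] force deck [-11.7  -2.7  31.6]
```

Call:
apply_moves(targets=[[0, -0.04, 0, 0, 0, 0], [0, 0, 0, 0, 0, 0]])

```text
clock: 15.65
eef_pos: [585.9, 228.7, 225.1]
tool_rot: [-1.047, 0.002, -1.415]
force: [-15.1, -3.6, 10.0]
width: 28.4
```

Call:
apply_moves(targets=[[0, 0, 0, 0, 0, 0], [0, 0, 0, 0, 0, 0], [0, 0, 0, 0, 0, 0], [0, 0, 0, 0, 0, 0], [0, 0, 0, 0, 0, 0]], jaw=0.5)

```text
clock: 16.27
eef_pos: [587.5, 229.7, 224.8]
tool_rot: [-1.046, 0.004, -1.414]
force: [-0.1, -0.2, 0.6]
width: 64.2
```

Released with no residual force. Retreating straight back along the tool axis.

Call:
apply_moves(targets=[[0, -0.3, 0, 0, 0, 0], [0, -0.5, 0, 0, 0, 0], [0, -0.8, 0, 0, 0, 0], [0, -0.8, 0, 0, 0, 0], [0, -0.8, 0, 0, 0, 0], [0.6, -0.6, 0, 0, 0, 0], [0.9, 0, 0, 0, 0, 0], [0.9, 0, 0, 0, 0, 0], [0.9, 0, 0, 0, 0, 0], [0.9, 0, 0, 0, 0, 0], [0, 0, 0, 0, 0, 0]])

```text
clock: 17.65
eef_pos: [538.6, 47.4, 355.4]
tool_rot: [-1.047, 0.003, -1.421]
force: [-0.4, 1.1, -0.2]
width: 64.1
```

```bash
python3 - <<'E'
from h import *
s=get_image("side")[:,:,::-1]; t=get_image("top")[:,:,::-1]
f=lambda im,x,y,w,h,k:cv2.resize(np.ascontiguousarray(im[y:y+h,x:x+w]),None,fx=k,fy=k,interpolation=cv2.INTER_CUBIC)
cv2.imwrite("pics/e1.png",cv2.convertScaleAbs(np.hstack([f(s,290,80,100,130,4),f(t,130,160,100,130,4)]),alpha=1.15))
D=RD()
Hh=H+D@[1.2,-1,3.5]
for z in (19,65): print(z,(proj("side",Hh+D[:,2]*z)-[290,80])*4,(proj("top",Hh+D[:,2]*z)-[130,160])*4+[400,0])
E
```

```text
19 [254.18640458 214.92685046] [657.37405461 146.62933582]
65 [217.98836541 153.88576594] [645.36258117 177.86686619]
```

View pics/e1.png

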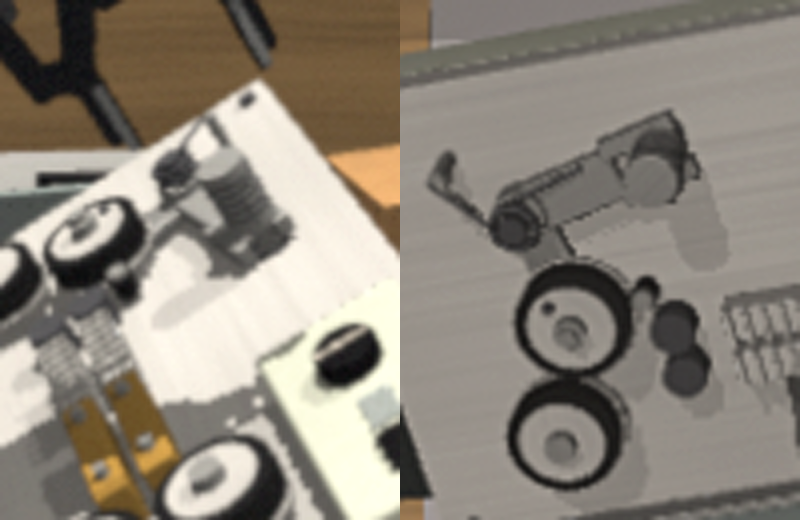

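The last picture shows the arm swung up with the pin through its fork. The knob top is at top (653,182) and side (222,165), square to the deck within calibration error, and the wheel is swung inward. Handing in.

```bash
python3 -c "
from h import *
print(finish_job(), read_state()['clock'])"
```

```text
the job is handed in; nothing more can be done
the job is handed in; nothing more can be done
```

The pin is fully home in the locking hole and the tension arm is locked back. I handed the job in shortly after 17.7 s on the clock, under the 48 s limit.

- **What I did:** I took the round-knobbed pin from the near socket and tilted it square to the deck. I set its nose in the notch, using a light touch on the deck to check the height, then swung the arm up the slope to the hole. The spring load of about 5–8 N was felt all the way, so the arm was never let go.
- **Seating:** The nose entered the hole without jamming. The shoulder met a firm stop within 0.5 mm of the expected full depth and held against about 32 N of pressing.
- **After letting go:** The wrist force fell to about zero. The final pictures show the arm still up with the pin through its fork and the wheel swung inward.
- **Disagreements:** The deck surface was about 4 mm higher than my camera estimate, which I corrected by touch. In the last picture the knob sat 2–3 pixels from where I predicted. The shift looked much the same at both ends of the knob, so I put it down to calibration rather than the pin leaning.
- **Not checked:** I didn't take a last close look at the other tools, jar, bottle or gingerbread. I felt no contact near them, and the tool passed clear of them.

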